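# Push a jar through the spring gate of the jar-return bay

### The arm

A 7-joint arm with a two-finger parallel gripper is mounted at the origin on the work surface; the furniture and walls round the work are solid. World frame = base frame: x ahead of the robot, y to its left, z up, the work surface at z = 0. Lengths are in m, angles in rad, forces in N, time in s.
With the tool pointing down it reaches from about 0.35 to 0.9 m from the base axis. Payload 8.1 kg.
Tool frame: the origin (TCP) lies at the very end of the fingers, on their centre line; the grasp point (between the pads) lies 19 mm behind it; z points along the fingers, y is the line along which they close (so a half turn about z gives the same grasp; the last joint's range is limited). The gripper opens to 92 mm and grips with 3 to 60 N. Pads are 19 mm wide; open, the fingers measure 130 mm over their backs; the gripper's body (75 mm by 190 mm) begins 47 mm behind the grasp point.
Start: joints at [1.01, 0.434, 0.025, 1.573, -0.012, 1.134, -0.075], TCP at [0.276, -0.561, 0.227] pointing down, gripper open.
Joint ranges: [-2.62, 2.62], [-0.44, 2.09], [-1.27, 1.32], [0.08, 2.57], [-1.32, 4.46], [0.12, 2], [-2.74, 2.74]. Speed limits (rad/s): [2.22, 2.22, 3.01, 3.01, 3.14, 3.14, 3.14].

### API

Orientations are given as a rotation vector (axis times angle).
In Python, from cell import arm gives the robot as it stands.
- The arm moves only by the tool jog_arm, never from a script. Its argument "rows" is a list of rows, each a list of 3 entries, a list of its own where there are three numbers: the shift along the world's x, y, z in cm, then the turn, a rotation vector about the world's x, y, z in degrees, then the opening, from 0 (shut) to 1 (fully open). A call has 1 to 8 rows; each row is the pose to reach, as a shift and turn from the pose commanded when the call began; what a row does not reach only later rows make up. A row lasts 1/8 s, in which the tool goes at most 62.5 mm and 10.7 degrees, less where a joint would pass 70% of its speed; a pose out of reach is approached as far as the arm can. A call with a gripper value outside its range is refused whole. The fingers move at their own pace and stop on an object; "newtons" is the grip in N (left out, the last holds). Time passes only in rows, so rows that repeat a pose let the fingers close. It gives the time, the measured TCP pose, the force, the opening and the grip force at its end, in the units of the state.
- arm.observe(): the state, without advancing time (a new reading comes with each control period).
- arm.get_image(name): name is "side" or "top" or "wrist"; returns a dict with "img" (480x640x3 uint8, red, green, blue), "depth" (480x640 float32, m along the optical axis (not along the pixel's ray), 0 where there is no reading), "fx", "fy", "cx", "cy" (pixels), "rvec" (rotation vector, rad) and "tvec" (3), from world to camera coordinates, as OpenCV has them; the wrist camera has in their place "mount" (4x4, takes a point from camera to tool coordinates, whose origin is the TCP and whose axes are the flange's). Camera axes: x right, y down, z forward; pixel columns grow to the right and rows downward; lengths in m; the calibration is good to about 2 mm. A picture is of the moment at which its call begins: read the wrist's pose just before it.
- arm.sign_off(): hands the job in; it is judged then, once.
The state is a dict: "clock": time; "joints": joint angles; "dq": joint speeds; "joint_efforts": joint torques, N m; "position": TCP position; "ee_rot": TCP orientation; "force": force on the tool from outside, world axes, zero at the start; "ft_torque": the same for the moment, N m; "width": opening from 0.0 (shut) to 1.0 (fully open); "gripper_force": force on a finger pad.
Only numpy, scipy, OpenCV 4.12 (cv2) and the standard library are available. Lean on these libraries where they do the work, as an engineer would, in place of code of your own. Each camera call takes 0.05 s, during which the arm holds its last target. There are 200 camera calls.

### The job

Return the green-lidded jam jar: push the green spring gate of the jar-return bay open with one finger and keep it open with that finger while the other finger pushes the jar, standing upright on the table, through the mouth and so far in that the gate can swing fully shut behind it. Slide the jar gently: do not lift or squeeze it, do not use it to push the gate or let the gate press on it, and leave the other things on the table where they are. At the end the jar stands inside and the gate is shut.

Things in the scene. Friction and masses are not known exactly. Their poses are not given: they have to be found in the camera images.
- return_bay: Jar-return bay fixed to the table: open-topped pen of light wood, no floor or sill, slanted mouth. Origin on the table top; x level along the walls into the bay, y to the hinge side, z up. Inside y -70 to +70 mm, back wall at x 220; walls 10 mm thick, 50 high. The -y wall runs on outside to x -140 as a guide rail. Dark round posts (16 mm thick, 60 high) at x 4, y 78 and x 50, y -78.
- gate (a joint): Green gate across the mouth, 10 mm thick, 5 to 51 mm above the table, with an aluminium push plate. Value a: rad, 0 shut, growing as its free edge swings into the bay; stop at 1.25; it does not open outwards. It hangs 0.35 rad aslant: pin at bay x 0, free edge at x 47 when shut. A spring (0.13 N m shut, 0.21 open) shuts it, damped (0.22 N m s/rad), in about 2 s.
- gate_pin (a point): The gate's upright hinge pin, at the bay's x 0, y +69, 28 mm above the table.
- gate_edge (a point): Middle of the gate's free edge, 138 mm from the pin, 28 mm above the table. At gate value a it lies at the bay's x = 138 sin(0.35 + a), y = 69 - 138 cos(0.35 + a) mm; so a jar clears the closing gate once its centre is over 168 mm from the pin.
- green_jar: The jar to return: glass jam jar with a dark green lid, loose, 60 mm in diameter, 75 mm high, about 0.2 kg. Origin at the centre of its underside; z up. It stands outside the bay in front of the gate.
- bell: Loose counter bell (chrome dome on a black foot), 75 mm in diameter, 57 mm high, origin at the centre of its underside. Leave alone.
- cup: Loose green and white espresso cup, 64 mm in diameter (89 mm with the handle), 48 mm high, origin at its underside. Leave alone.
- orange_jar: Loose jam jar with an ochre-yellow lid, 66 mm in diameter, 85 mm high, origin at its underside. Leave alone.
- black_jar: Loose jam jar with a black lid, 66 mm in diameter, 85 mm high, origin at its underside. Leave alone.
- shaker: Loose small glass shaker, 44 mm in diameter, 90 mm high, origin at its underside. Leave alone.
- sugar: Loose sugar shaker with a grey spout, 62 mm in diameter, 128 mm high, origin at its underside. Leave alone.

How it is judged:
On the way, in this order (a step that is already met when the one before it is completed fails the run):
1. a finger pushes the gate open while the jar is still outside (value of joint gate above 0.1 rad and contact force between the fingers and gate above 0.2 N and x of green_jar in the frame of return_bay below 0.02 m), for 0.05 s.
2. the jar is in the mouth, pushed by a finger, while a finger keeps the gate open (x of green_jar in the frame of return_bay between 0.05 and 0.13 m and value of joint gate above 0.3 rad and contact force between the fingers and gate above 0.2 N and contact force between the fingers and green_jar above 0.05 N), for 0.02 s.
At the end, for the whole second after the job is handed in: The jar stands upright (within 0.1 rad) and at rest on the table inside the bay, its centre more than 100 mm along x of the bay, and the gate is shut (less than 0.06 rad) (x of green_jar in the frame of return_bay between 0.1 and 0.24 m and y of green_jar in the frame of return_bay between -0.05 and 0.05 m and angle between green_jar's own z axis and vertical below 0.1 rad and height (world z) of green_jar below 0.005 m and linear speed of green_jar below 0.01 m/s and value of joint gate below 0.06 rad); the robot touches nothing.
It fails at once if the jar is lifted (8 mm or more off the table) (height (world z) of green_jar above 0.008 m).
It fails at once if the jar is tipped by more than 0.35 rad (angle between green_jar's own z axis and vertical above 0.35 rad).
It fails at once if the jar is squeezed or shoved hard by the fingers (more than 15 N) (contact force between the fingers and green_jar above 15 N).
It fails at once if the jar pushes the gate or the gate presses on the jar (more than 1 N) (contact force between green_jar and gate above 1 N).
It fails at once if the bell, the cup, another jar or a shaker is moved by more than 15 mm (distance of any of bell, cup, orange_jar, black_jar, shaker, sugar from where it was at the start of the episode above 0.015 m).
It also fails if it takes over 61 s, if anything falls off the work surface, if the arm or the gripper's body presses on something with over 40 N, if the wrist force passes 120 N, or if a joint passes its speed limit or range.

## Working session

There is one attempt and no reset: what is moved stays moved. The work goes in short steps, Python scripts to look and compute and a tool call to move; the robot and the scene stay as the last step left them, time stands still between calls to the robot, and variables do not carry over. Pictures are saved under pics/ and viewed, at most 10 in all, crops included, and the job is handed in when it is done.

Besides the shell and the picture viewer there is one more tool, called after "Emit:" as name([rows], argument=value, ...), one row to a line, values as JSON. jog_arm: Moves the arm, as the interface text tells. Its arguments: {"type":"object","properties":{"rows":{"type":"array","items":{"type":"array"}},"newtons":{"type":"number"}},"required":["rows"]}

```bash
mkdir -p pics; ls; cat > h.py <<'E'
import numpy as np, cv2, pickle
from cell import arm
def grab(n):
    s=arm.observe(); d=arm.get_image(n); d['state']=s
    cv2.imwrite(f'pics/{n}_{s["clock"]:.2f}.png', d['img'][:,:,::-1]); pickle.dump(d,open(f'{n}.pkl','wb'))
    return d
def cam(d):
    R=cv2.Rodrigues(np.array(d['rvec'],float))[0]; t=np.array(d['tvec'],float).ravel()
    return R,t
def ray(d,u,v,z):
    R,t=cam(d); r=R.T@np.array([(u-d['cx'])/d['fx'],(v-d['cy'])/d['fy'],1]); c=-R.T@t
    return c+r*(z-c[2])/r[2]
def cloud(d):
    R,t=cam(d); v,u=np.mgrid[:480,:640]; z=d['depth']
    p=np.stack([(u-d['cx'])/d['fx']*z,(v-d['cy'])/d['fy']*z,z],-1)
    P=(p-t)@R; P[z==0]=np.nan
    return P
E
python3 - <<'E'
from h import *
print(arm.observe())
for n in('top','side'):
    d=grab(n); R,t=cam(d); print(n,-R.T@t,R[2])
E
ls pics
```

```text
pics
{'clock': 0.0, 'joints': array([ 1.01039566,  0.4352282 ,  0.02497735,  1.57409535, -0.01160475,
        1.13397815, -0.07510538]), 'dq': array([-0.00220696, -0.00041736,  0.00101343,  0.00116704,  0.00113012,
        0.00105875,  0.0004062 ]), 'joint_efforts': array([-1.30290409e-03, -6.67841506e+01,  9.84525606e-01, -3.14464831e+01,
       -6.05390710e-02,  4.27536992e-02,  2.33975970e-04]), 'position': array([ 0.2759602 , -0.56021449,  0.22594245]), 'ee_rot': array([-3.05823116e+00, -7.12387196e-01,  7.68761840e-04]), 'force': array([0.15061364, 0.56334636, 0.00164159]), 'ft_torque': array([-0.00911855, -0.00267554,  0.01011434]), 'gripper_force': 0.0, 'width': 0.9946498959433516}
top [ 0.43785703 -0.07569636  0.89702941] [ 0.19437084 -0.00665313 -0.98090556]
side [0.39061741 0.76214208 0.78858292] [ 0.18964271 -0.7319669  -0.65441584]
side_0.05.png
top_0.00.png
```

View pics/top_0.00.png

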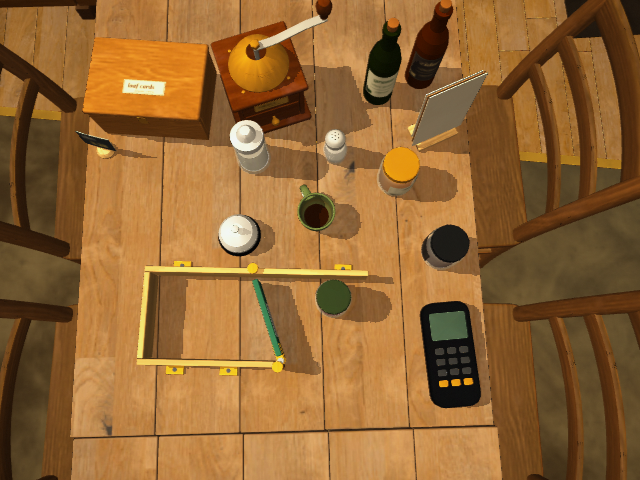

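View pics/side_0.05.png

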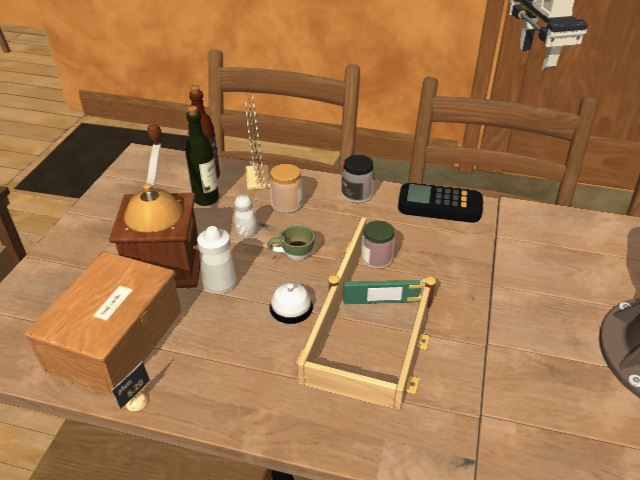

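The top view shows the bay with its mouth to the right: rail px (145..367, 270), hinge post (277,367), other post (252,268), gate between (258,282) and (281,360), jar lid (333,297). Bay x runs roughly along world +y, and bay y along world −x. Next I'll measure these.

```bash
cat > m.py <<'E'
from h import *
T=pickle.load(open('top.pkl','rb')); S=pickle.load(open('side.pkl','rb'))
def hsv(d): return cv2.cvtColor(d['img'],cv2.COLOR_RGB2HSV)
P=cloud(T); Q=cloud(S); H=hsv(T); I=hsv(S)
print('table z',np.nanmedian(P[380:420,300:400,2]), np.nanmedian(Q[330:400,230:280,2]))
def near(P,c,r,z0,z1):
    k=(np.hypot(P[...,0]-c[0],P[...,1]-c[1])<r)&(P[...,2]>z0)&(P[...,2]<z1); return P[k]
def show(n,pts): print(n,len(pts),np.median(pts,0).round(4),pts.min(0).round(3),pts.max(0).round(3))
# jar lid: green circle
for n,d,PP,uv in(('top',T,P,(333,297)),('side',S,Q,(378,231))):
    c=PP[uv[1],uv[0]]; print(n,'jar seed',c)
    pts=near(PP,c,.05,.07,.08); (cc,rr)=cv2.minEnclosingCircle(pts[:,:2].astype(np.float32)); print(' lid',cc,rr,np.median(pts[:,2]))
# walls: height .045-.055 in region
m=(P[...,2]>.044)&(P[...,2]<.056); mm=np.zeros((480,640),bool); mm[255:380,130:375]=1
hh=H; yel=(hh[...,0]>15)&(hh[...,0]<32)&(hh[...,1]>70)&(hh[...,2]>120)
w=P[m&mm&yel]; r=cv2.minAreaRect(w[:,:2].astype(np.float32)); print('walls',len(w),r,cv2.boxPoints(r),np.median(w[:,2]))
for n,u,v in(('hinge',277,367),('post',252,268)):
    print(n,ray(T,u,v,.06),P[v,u]); show(n,near(P,ray(T,u,v,.06),.012,.057,.066))
for n,u,v in(('bell',236,232),('cup',316,212),('orange',401,163),('black',450,243),('shaker',335,138),('sugar',247,133)):
    print(n,P[v,u].round(3))
print('finger-high things', [(a) for a in ()])
g=(H[...,0]>60)&(H[...,0]<95)&(H[...,1]>120); g&=mm; show('gate',P[g&(P[...,2]>.04)&(P[...,2]<.06)])
gp=P[g&(P[...,2]>.045)&(P[...,2]<.056)]; print(cv2.minAreaRect(gp[:,:2].astype(np.float32)),cv2.fitLine(gp[:,:2].astype(np.float32),2,0,.01,.01).ravel())
E
python3 m.py
```

```text
table z -0.0001481902090953382 0.00022972205187965614
top jar seed [ 0.51372024 -0.10147856  0.07544002]
 lid (0.515109121799469, -0.10197368264198303) 0.02744290605187416 0.0751046387827523
side jar seed [ 0.51423086 -0.09534423  0.07582467]
 lid (0.514733076095581, -0.1005859375) 0.02988348715007305 0.07498244861238065
walls 2773 ((0.4889540374279022, 0.028010264039039612), (0.36878523230552673, 0.16037653386592865), 87.13243865966797) [[ 0.39964145 -0.15213984]
 [ 0.5598172  -0.16016307]
 [ 0.5782666   0.20816037]
 [ 0.41809088  0.2161836 ]] 0.05004490522904861
hinge [ 0.40787271 -0.01017402  0.06      ] [ 0.40784155 -0.01010592  0.05913001]
hinge 100 [ 0.4093 -0.0102  0.06  ] [ 0.4   -0.018  0.057] [ 0.417 -0.002  0.064]
post [0.5662151  0.02841687 0.06      ] [0.56578682 0.02806948 0.06279283]
post 93 [0.5664 0.0282 0.0602] [0.558 0.02  0.057] [0.574 0.037 0.064]
bell [0.63  0.057 0.046]
cup [ 0.669 -0.079  0.015]
orange [ 0.73  -0.221  0.084]
black [ 0.593 -0.291  0.086]
shaker [ 0.776 -0.114  0.088]
sugar [0.771 0.027 0.13 ]
finger-high things []
gate 399 [0.4882 0.006  0.051 ] [ 0.426 -0.015  0.042] [0.549 0.028 0.056]
((0.4872325360774994, 0.006400296464562416), (0.12823882699012756, 0.00884111039340496), 17.025949478149414) [0.95600396 0.29335368 0.48770928 0.00613336]
```

```bash
cat > plan.py <<'E'
import numpy as np
O=np.array([.4865,-.0175])*1e3; ex=np.array([.05,.99875]); ey=np.array([-.99875,.05]); AX=np.degrees(np.arctan2(ex[1],ex[0]))
def W(p): return O+p[0]*ex+p[1]*ey
def Bay(w): r=np.asarray(w)*1e3-O; return np.array([r@ex,r@ey])
def pose(xj,cy,b,D=85.):   # corner of finger A at (xj-30, cy); b = bay angle A->B
    r=np.radians(b); k=np.radians(b-45) if b<=80 else np.radians(35)
    A=np.array([xj-30,cy])-13.4*np.array([np.cos(k),np.sin(k)])
    B=A+D*np.array([np.cos(r),np.sin(r)]); C=(A+B)/2
    d=B-[0,69]; R=np.hypot(*d); th=np.arctan2(d[0],-d[1])+np.arcsin(min(1,15/R)); th=max(th,.35)
    u=np.array([np.sin(th),-np.cos(th)]); q=np.array([xj,-38.])-[0,69]; t=np.clip(q@u,0,138)
    gap=np.hypot(*(q-t*u))-35
    gA=(A-[0,69]); t2=np.clip(gA@u,0,138); gapA=np.hypot(*(gA-t2*u))-18.4
    w=W(C)/10
    return dict(xj=xj,b=b,A=A.round(0),B=B.round(0),a=round(th-.35,2),r=round(R),gap=round(gap),gapA=round(gapA),C_cm=w.round(1),yaw=round(b+AX,1))
if __name__=='__main__':
    for x,cy,b in((-92,-28,36),(-60,-29,36),(-40,-30,36),(-20,-31,36),(0,-32,36),(20,-33,36),(40,-34,36),(60,-35,45),(80,-35,55),(100,-35,62),(120,-35,68),(140,-35,75),(150,-35,80)):
        print(*pose(x,cy,b).values())
    from cell import arm
    from scipy.spatial.transform import Rotation as Ro
    s=arm.observe(); M=Ro.from_rotvec(s['ee_rot']).as_matrix(); print(s['position'],'tool y ang',np.degrees(np.arctan2(-M[1,1],-M[0,1])),M[:,2])
E
python3 plan.py
```

```text
-92 36 [-135.  -26.] [-66.  24.] 0.0 80 88 141 [ 48.2 -11.8] 123.1
-60 36 [-103.  -27.] [-34.  23.] 0.0 57 58 111 [48.5 -8.6] 123.1
-40 36 [-83. -28.] [-14.  22.] 0.0 49 39 93 [48.7 -6.6] 123.1
-20 36 [-63. -29.] [ 6. 21.] 0.08 48 28 80 [48.9 -4.7] 123.1
0 36 [-43. -30.] [26. 20.] 0.41 55 38 81 [49.1 -2.7] 123.1
20 36 [-23. -31.] [46. 19.] 0.61 68 41 77 [49.3 -0.7] 123.1
40 36 [ -3. -32.] [66. 18.] 0.74 83 42 73 [49.5  1.3] 123.1
60 45 [ 17. -35.] [77. 25.] 0.87 88 45 74 [49.4  2.9] 132.1
80 55 [ 37. -37.] [86. 32.] 0.98 93 50 76 [49.2  4.3] 142.1
100 62 [ 57. -39.] [97. 36.] 1.04 103 52 78 [49.2  5.9] 149.1
120 68 [ 78. -40.] [110.  39.] 1.08 114 54 79 [49.2  7.6] 155.1
140 75 [ 98. -42.] [120.  40.] 1.11 124 57 81 [49.3  9.2] 162.1
150 80 [109. -43.] [124.  41.] 1.12 127 59 81 [49.3  9.9] 167.1
[ 0.27598753 -0.56026875  0.22603703] tool y ang 116.22507015328566 [-7.34765383e-04  1.16147209e-03 -9.99999056e-01]
```

Emit:
jog_arm([
  [[2.5,5.5,0],[0,0,2],0.72],
  [[5,11,0],[0,0,4],0.72],
  [[8,17,0],[0,0,6.9],0.72],
  [[11,23,0],[0,0,6.9],0.72],
  [[14,29,0],[0,0,6.9],0.72],
  [[17,35.5,0],[0,0,6.9],0.72],
  [[19.3,41,0],[0,0,6.9],0.72],
  [[20.6,43.7,0],[0,0,6.9],0.72],
])

```text
clock: 1.1
position: [0.4827, -0.121, 0.2267]
ee_rot: [-3.01, -0.898, -0.0]
force: [0.1, -0.3, -0.8]
width: 0.719
gripper_force: 0.0
```

Emit:
jog_arm([
  [[0,0,0],[0,0,0],0.72],
  [[0,0,-3],[0,0,0],0.72],
  [[0,0,-6],[0,0,0],0.72],
  [[0,0,-9],[0,0,0],0.72],
  [[0,0,-11],[0,0,0],0.72],
  [[0,0,-12],[0,0,0],0.72],
  [[0,0,-12],[0,0,0],0.72],
])

```text
clock: 1.98
position: [0.4817, -0.1242, 0.1064]
ee_rot: [-3.011, -0.894, 0.002]
force: [-0.2, 0.3, 1.7]
width: 0.719
gripper_force: 0.0
```

```bash
python3 - <<'E'
from h import *
d=grab('wrist'); cv2.imwrite('pics/w1.png',d['img'][:,:,::-1]); s=grab('side'); cv2.imwrite('pics/s1.png',s['img'][:,:,::-1])
st=s['state']; print(st['position'],st['width'],st['clock'],d['mount'])
E
python3 plan.py|tail -1
```

```text
[ 0.48224289 -0.12412265  0.10702496] 0.7206049026800051 2.025 [[-3.96318019e-04 -9.52359237e-01 -3.04978239e-01  8.30015827e-02]
 [ 9.99999921e-01 -3.88308220e-04 -8.69211766e-05 -6.74262564e-04]
 [-3.56453717e-05 -3.04978250e-01  9.52359316e-01 -1.57810580e-01]
 [ 0.00000000e+00  0.00000000e+00  0.00000000e+00  1.00000000e+00]]
[ 0.48257273 -0.12404571  0.10737533] tool y ang 123.10065362343451 [ 8.47048336e-04 -3.14473575e-04 -9.99999592e-01]
```

View pics/w1.png

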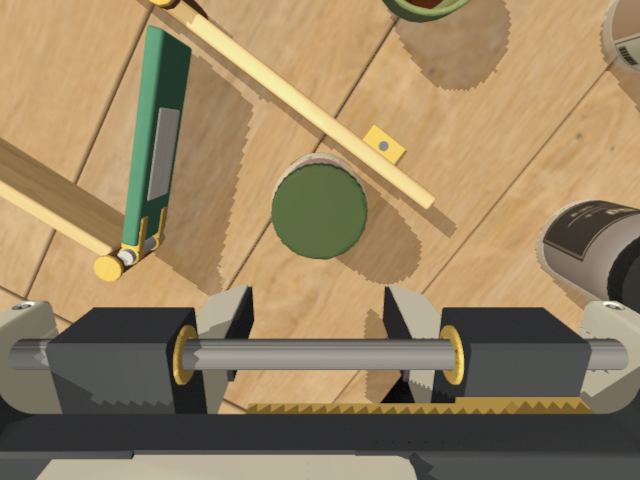

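View pics/s1.png

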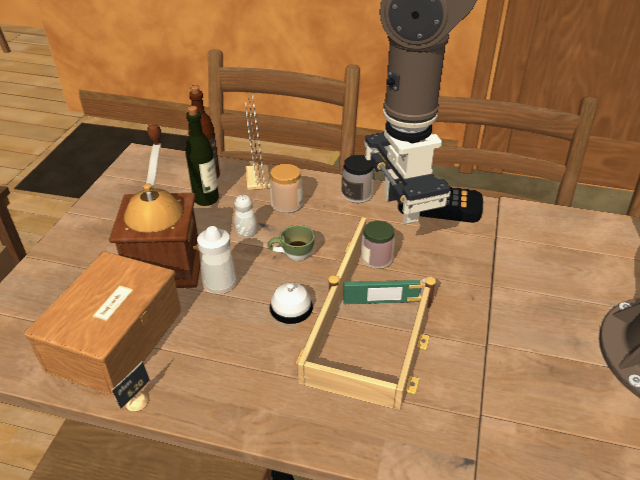

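The wrist view shows the jar lid at (320,212), ahead of and between the fingertips (250,290) and (385,290). The gate is up-left at (155,140) with its plate at (163,150), and the hinge post is at (108,267). This matches the plan, so I'll descend.

Emit:
jog_arm([
  [[0,0,-2],[0,0,0],0.72],
  [[0,0,-4],[0,0,0],0.72],
  [[0,0,-6],[0,0,0],0.72],
  [[0,0,-7.5],[0,0,0],0.72],
  [[0,0,-8.5],[0,0,0],0.72],
  [[0,0,-8.5],[0,0,0],0.72],
])

```text
clock: 2.82
position: [0.4821, -0.1236, 0.0215]
ee_rot: [-3.011, -0.896, 0.001]
force: [0.5, -0.1, -0.9]
width: 0.723
gripper_force: 0.0
```

```bash
python3 - <<'E'
from h import *
from plan import Bay
import plan
d=grab('wrist'); s=d['state']; print(s['position'],Bay(s['position'][:2]),s['force'])
from scipy.spatial.transform import Rotation as Ro
v,u=np.mgrid[:480,:640]; z=d['depth']
p=np.stack([(u-d['cx'])/d['fx']*z,(v-d['cy'])/d['fy']*z,z],-1)
M=np.array(d['mount']); R=Ro.from_rotvec(s['ee_rot']).as_matrix()
Q=(p@M[:3,:3].T+M[:3,3]); P=Q@R.T+s['position']; 
k=(abs(P[...,2]-.075)<.004)&(v<300)&(z>0); w=P[k]; c=np.median(w[:,:2],0); w=w[np.hypot(*(w[:,:2]-c).T)<.045]
cc,r=cv2.minEnclosingCircle(w[:,:2].astype(np.float32)); print('jar',cc,r,Bay(cc),len(w))
f=(Q[...,2]>-.03)&(Q[...,2]<.005)&(abs(Q[...,0])<.02)&(z>0); 
for sg in(-1,1):
    q=Q[f&(Q[...,1]*sg>0)]; print('finger',sg,len(q), (q.min(0)*1e3).round(),(q.max(0)*1e3).round()) if len(q) else print('none')
E
```

```text
[ 0.48206883 -0.12364267  0.02148764] [-106.23154909   -0.88150482] [ 0.47831013 -0.07434488 -0.85916862]
jar (0.5142250657081604, -0.10289851576089859) 0.027562053874135017 [-83.90551433 -31.96033516] 14916
finger -1 3523 [  -9. -150.  -30.] [ 20. -33.   5.]
finger 1 1159 [-10.  32. -30.] [12. 51. -0.]
```

Emit:
jog_arm([
  [[0,0.6,0],[0,0,0],0.72],
  [[0,0.9,0],[0,0,0],0.72],
  [[0,1.2,0],[0,0,0],0.72],
  [[0,1.5,0],[0,0,0],0.72],
  [[0.1,1.8,0],[0,0,0],0.72],
  [[0.1,2.2,0],[0,0,0],0.72],
  [[0.2,2.7,0],[0,0,0],0.72],
  [[0.2,3.2,0],[0,0,0],0.72],
])

```text
clock: 3.88
position: [0.4843, -0.0913, 0.0218]
ee_rot: [3.011, 0.895, 0.0]
force: [0.1, -2.7, 2.3]
width: 0.72
gripper_force: 1.1
```

```bash
cat > look.py <<'E'
from h import *
from plan import Bay
from scipy.spatial.transform import Rotation as Ro
d=grab('wrist'); s=d['state']
v,u=np.mgrid[:480,:640]; z=d['depth']
p=np.stack([(u-d['cx'])/d['fx']*z,(v-d['cy'])/d['fy']*z,z],-1)
M=np.array(d['mount']); R=Ro.from_rotvec(s['ee_rot']).as_matrix()
Q=(p@M[:3,:3].T+M[:3,3]); P=Q@R.T+s['position']
H=cv2.cvtColor(d['img'],cv2.COLOR_RGB2HSV); g=(H[...,0]>35)&(H[...,1]>60)
k=(abs(P[...,2]-.075)<.004)&(Q[...,0]>.005)&(z>0)&g; w=P[k]; c=np.median(w[:,:2],0); w=w[np.hypot(*(w[:,:2]-c).T)<.045]
cc,r=cv2.minEnclosingCircle(w[:,:2].astype(np.float32)); print('jar r',r,Bay(cc).round(1),'z spread',np.percentile(w[:,2],[2,98]).round(4))
t=P[(abs(P[...,2]-.05)<.003)&g&(H[...,0]>60)&(z>0)]
if len(t)>30:
    B=np.array([Bay(x) for x in t[:,:2]]); l=cv2.fitLine(B.astype(np.float32),2,0,.01,.01).ravel(); th=np.arctan2(abs(l[0]),-l[1]*np.sign(l[0])); print('gate a',th-.35,len(t))
M=R; C=Bay(s['position'][:2]); yaw=np.degrees(np.arctan2(-M[1,1],-M[0,1]))
print('TCP',s['position'].round(4),C.round(1),'yaw',yaw.round(1),'F',s['force'].round(1),'w',s['width'],s['clock'])
b=np.radians(yaw-87.13); A=C-42.5*np.array([np.cos(b),np.sin(b)]); k=b-np.pi/4; print('corner',(A+13.4*np.array([np.cos(k),np.sin(k)])).round(1))
E
python3 look.py
```

```text
jar r 0.027621876448392868 [-65.  -34.2] z spread [0.073  0.0759]
gate a -0.0009137392 8734
TCP [ 0.4843 -0.0913  0.0218] [-73.8  -1.5] yaw 123.1 F [ 0.1 -2.7  2.3] w 0.7197166212185391 3.875
corner [-95.  -28.6]
```

Emit:
jog_arm([
  [[0.05,0.5,0],[0,0,0],0.72],
  [[0.1,1.1,0],[0,0,0],0.72],
  [[0.15,1.7,0],[0,0,0],0.72],
  [[0.2,2.3,0],[0,0,0],0.72],
  [[0.3,2.9,0],[0,0,0],0.72],
  [[0.35,3.5,0],[0,0,0],0.72],
  [[0.4,4.1,0],[0,0,0],0.72],
  [[0.5,4.7,0],[0,0,0],0.72],
])

```text
clock: 4.92
position: [0.4871, -0.0469, 0.0214]
ee_rot: [3.011, 0.892, -0.007]
force: [-7.5, -11.6, 4.9]
width: 0.72
gripper_force: 6.2
```

```bash
python3 look.py
```

```text
jar r 0.02744589000940323 [-22.1 -39.3] z spread [0.0731 0.0759]
gate a 0.110283464 5606
TCP [ 0.4871 -0.0469  0.0214] [-29.3  -2. ] yaw 123.0 F [ -7.5 -11.6   4.9] w 0.7198332352115343 4.925
corner [-50.5 -29.1]
```

```bash
python3 - <<'E'
from cell import arm
s=arm.observe(); print(s['force'],s['ft_torque'],s['gripper_force'],s['position'],s['dq'].round(3))
E
```

```text
[-5.68826035 -7.39894903  4.85188308] [-1.65693566  1.00833613 -0.11566414] 4.692750036920188 [ 0.48708374 -0.04592686  0.02137072] [ 0.005  0.002 -0.008  0.003 -0.007 -0.006  0.017]
```

Emit:
jog_arm([
  [[-0.1,0,0],[0,0,0],0.72],
  [[-0.2,-0.05,0],[0,0,0],0.72],
])

```text
clock: 5.22
position: [0.4869, -0.0456, 0.0216]
ee_rot: [3.011, 0.894, -0.001]
force: [0.9, -2.3, -1.5]
width: 0.719
gripper_force: 2.1
```

```bash
python3 look.py
```

```text
jar r 0.027581045404076576 [-20.8 -39.4] z spread [0.0731 0.0759]
gate a 0.13917446 5720
TCP [ 0.4869 -0.0456  0.0216] [-28.1  -1.8] yaw 123.1 F [ 0.9 -2.3 -1.5] w 0.7190367686669751 5.225
corner [-49.2 -28.8]
```

```bash
python3 - <<'E'
from plan import *
for x,b in((-25,36),(-20,36),(0,36),(20,36),(40,36),(60,45),(80,55),(100,62),(120,68),(140,75),(148,78)):
    p=pose(x,-35.5,b); print(x,b,p['a'],p['r'],p['gap'],(W((p['A']+p['B'])/2)/10).round(2),p['C_cm'],p['yaw'])
E
```

```text
-25 36 0.0 52 25 [49.28 -5.14] [49.3 -5.2] 123.1
-20 36 0.04 53 24 [49.31 -4.64] [49.3 -4.7] 123.1
0 36 0.36 58 35 [49.41 -2.64] [49.4 -2.7] 123.1
20 36 0.58 69 39 [49.51 -0.64] [49.5 -0.7] 123.1
40 36 0.73 84 40 [49.61  1.36] [49.6  1.3] 123.1
60 45 0.87 89 45 [49.43  2.92] [49.4  2.9] 132.1
80 55 0.97 93 49 [49.26  4.38] [49.3  4.3] 142.1
100 62 1.04 103 52 [49.18  5.93] [49.2  5.9] 149.1
120 68 1.08 114 54 [49.27  7.63] [49.3  7.6] 155.1
140 75 1.11 124 56 [49.29  9.13] [49.3  9.2] 162.1
148 78 1.11 128 58 [49.38  9.78] [49.4  9.8] 165.1
```

Emit:
jog_arm([
  [[0,-0.3,0],[0,0,0],0.72],
  [[0.3,-0.5,0],[0,0,0],0.72],
  [[0.7,-0.5,0],[0,0,0],0.72],
  [[0.7,-0.4,0],[0,0,0],0.72],
])

```text
clock: 5.78
position: [0.4949, -0.0493, 0.0218]
ee_rot: [3.011, 0.895, 0.001]
force: [0.5, -1.9, 0.5]
width: 0.717
gripper_force: 1.3
```

```bash
python3 look.py
```

```text
jar r 0.027509165927767754 [-20.7 -39.3] z spread [0.073  0.0759]
gate a 0.024178982 5071
TCP [ 0.4949 -0.0493  0.0218] [-31.4 -10. ] yaw 123.1 F [ 0.5 -1.9  0.5] w 0.7168695198236997 5.775
corner [-52.5 -37. ]
```

Emit:
jog_arm([
  [[-0.1,0.3,0],[0,0,0],0.72],
  [[-0.1,0.8,0],[0,0,0],0.72],
  [[-0.05,1.3,0],[0,0,0],0.72],
  [[-0.05,1.8,0],[0,0,0],0.72],
  [[0,2.3,0],[0,0,0],0.72],
  [[0,2.7,0],[0,0,0],0.72],
  [[0.05,3.1,0],[0,0,0],0.72],
  [[0.05,3.5,0],[0,0,0],0.72],
])

```text
clock: 6.82
position: [0.4936, -0.0158, 0.0216]
ee_rot: [3.011, 0.893, -0.004]
force: [-1.0, -8.1, 2.1]
width: 0.719
gripper_force: 4.1
```

```bash
python3 look.py
```

```text
jar r 0.027695760130882263 [ 10.3 -39.1] z spread [0.073  0.0759]
gate a 0.5415251 3975
TCP [ 0.4936 -0.0158  0.0216] [ 2.1 -7. ] yaw 123.0 F [-1.  -8.1  2.1] w 0.7191323094788759 6.825
corner [-19.1 -34. ]
```

Emit:
jog_arm([
  [[0.05,0.4,0],[0,0,0],0.72],
  [[0.1,0.9,0],[0,0,0],0.72],
  [[0.15,1.4,0],[0,0,0],0.72],
  [[0.2,1.9,0],[0,0,0],0.72],
  [[0.2,2.4,0],[0,0,0],0.72],
  [[0.25,2.8,0],[0,0,0],0.72],
  [[0.2,3.2,0],[0,0,2.5],0.72],
  [[0.15,3.6,0],[0,0,5],0.72],
])

```text
clock: 7.88
position: [0.4962, 0.0219, 0.0217]
ee_rot: [2.968, 1.029, -0.0]
force: [0.9, -3.3, -0.6]
width: 0.718
gripper_force: 2.2
```

```bash
python3 look.py
```

```text
jar r 0.027507079765200615 [ 51.8 -39.1] z spread [0.0731 0.0759]
gate a 0.83679473 2196
TCP [0.4962 0.0219 0.0217] [39.9 -7.7] yaw 128.2 F [ 0.9 -3.3 -0.6] w 0.7180862217076729 7.875
corner [ 21.2 -36.6]
```

Emit:
jog_arm([
  [[-0.1,0.4,0],[0,0,2],0.72],
  [[-0.2,0.8,0],[0,0,4],0.72],
  [[-0.25,1.3,0],[0,0,7.5],0.72],
  [[-0.3,1.8,0],[0,0,11],0.72],
  [[-0.36,2.3,0],[0,0,14],0.72],
  [[-0.4,2.8,0],[0,0,16.5],0.72],
  [[-0.4,3.3,0],[0,0,19],0.72],
  [[-0.42,3.8,0],[0,0,21],0.72],
])

```text
clock: 8.93
position: [0.492, 0.0602, 0.0217]
ee_rot: [-2.731, -1.553, -0.0]
force: [2.1, -3.1, -0.3]
width: 0.72
gripper_force: 1.7
```

```bash
python3 look.py
```

```text
jar r 0.02762320078909397 [101.9 -38.4] z spread [0.0732 0.0759]
gate a 1.0850625 1128
TCP [0.492  0.0602 0.0217] [77.9 -1.6] yaw 149.3 F [ 2.1 -3.1 -0.3] w 0.720428700196707 8.925
corner [ 70.8 -35.2]
```

Next is the last push, to a jar x of about 146.

Emit:
jog_arm([
  [[0,0.5,0],[0,0,2],0.72],
  [[0.05,1.0,0],[0,0,4],0.72],
  [[0.05,1.5,0],[0,0,6],0.72],
  [[0.05,2.0,0],[0,0,8],0.72],
  [[0.1,2.5,0],[0,0,10],0.72],
  [[0.1,3.0,0],[0,0,12],0.72],
  [[0.1,3.5,0],[0,0,14],0.72],
  [[0.15,3.9,0],[0,0,16],0.72],
])

```text
clock: 9.98
position: [0.4934, 0.0992, 0.0217]
ee_rot: [-2.488, -1.918, 0.0]
force: [1.1, -2.0, 0.6]
width: 0.718
gripper_force: 1.6
```

```bash
python3 look.py
```

```text
jar r 0.027588382363319397 [150.9 -38.5] z spread [0.0731 0.0759]
TCP [0.4934 0.0992 0.0217] [116.9  -1.1] yaw 165.3 F [ 1.1 -2.   0.6] w 0.717938314480883 9.975
corner [119.4 -35.3]
```

Emit:
jog_arm([
  [[-0.05,-0.5,0],[0,0,0],0.72],
  [[-0.05,-1.0,0],[0,0,0],0.72],
  [[-0.05,-1.0,3],[0,0,0],0.72],
  [[-0.05,-1.0,8],[0,0,0],0.72],
  [[-0.05,-1.0,13],[0,0,0],0.72],
  [[-0.05,-1.0,18],[0,0,0],0.72],
  [[-2,-5.0,20],[0,0,0],0.72],
  [[-4,-10,20],[0,0,0],0.72],
])

```text
clock: 11.02
position: [0.4536, -0.0015, 0.2233]
ee_rot: [2.487, 1.916, 0.004]
force: [1.2, -0.7, 0.3]
width: 0.719
gripper_force: 0.0
```

Emit:
jog_arm([
  [[-2,-5,0],[0,0,0],0.72],
  [[-4,-10,0],[0,0,0],0.72],
  [[-6,-15,0],[0,0,0],0.72],
  [[-6,-20,0],[0,0,0],0.72],
  [[-6,-25,0],[0,0,0],0.72],
  [[-6,-25,0],[0,0,0],0.72],
  [[-6,-25,0],[0,0,0],0.72],
  [[-6,-25,0],[0,0,0],0.72],
])

```text
clock: 12.02
position: [0.3935, -0.2498, 0.2217]
ee_rot: [-2.488, -1.917, -0.0]
force: [0.4, -0.5, 0.2]
width: 0.721
gripper_force: 0.0
```

Emit:
jog_arm([
  [[0,0,0],[0,0,0],0.72],
  [[0,0,0],[0,0,0],0.72],
  [[0,0,0],[0,0,0],0.72],
  [[0,0,0],[0,0,0],0.72],
  [[0,0,0],[0,0,0],0.72],
  [[0,0,0],[0,0,0],0.72],
  [[0,0,0],[0,0,0],0.72],
  [[0,0,0],[0,0,0],0.72],
])

```text
clock: 13.02
position: [0.3935, -0.2512, 0.2217]
ee_rot: [2.49, 1.915, 0.0]
force: [-0.8, -0.2, 0.7]
width: 0.719
gripper_force: 0.0
```

```bash
python3 - <<'E'
from h import *
from plan import Bay
for n in('top','side'):
    d=grab(n); cv2.imwrite(f'pics/{n}_end.png',d['img'][:,:,::-1]); P=cloud(d); H=cv2.cvtColor(d['img'],cv2.COLOR_RGB2HSV)
    g=(H[...,0]>35)&(H[...,1]>60)&(P[...,0]>.4)&(P[...,0]<.6)&(P[...,1]>-.1)&(P[...,1]<.22)
    w=P[g&(abs(P[...,2]-.075)<.004)]; t=P[g&(abs(P[...,2]-.05)<.003)&(H[...,0]>60)]
    if len(w): print(n,'jar',Bay(cv2.minEnclosingCircle(w[:,:2].astype(np.float32))[0]),np.percentile(w[:,2],[2,50,98]))
    if len(t)>20:
        l=cv2.fitLine(t[:,:2].astype(np.float32),2,0,.01,.01).ravel(); print('gate a',np.arctan(l[1]/l[0])+np.arctan(.05)-.35,len(t))
E
```

```text
top jar [152.08494981 -39.25638237] [0.0721911  0.07524506 0.07823424]
gate a -0.0015396060919457555 396
side jar [153.80923309 -38.76877645] [0.07176031 0.07498553 0.07764462]
gate a 0.0030893800282782435 350
```

View pics/top_end.png

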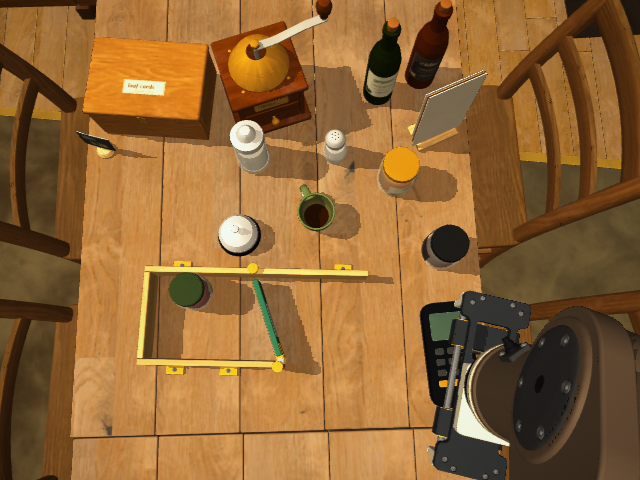

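The jar stands inside the bay at (186,290), the gate is shut between (258,282) and (281,360), and the other objects are where they started.

```bash
python3 -c "from cell import arm; print(arm.sign_off())"
```

```text
the job is handed in; nothing more can be done
None
```

I've handed the job in: the green jar stands upright in the bay at about x 152, y −39 mm, the gate measures shut (about 0 rad), the other objects look unmoved, and it took about 13 s; the hand-in gave no verdict.

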